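# Slide a well plate under the imager's low read bridge and start the scan

## Robot

A 6-joint arm with a two-finger parallel gripper is mounted at the origin on the work surface. World frame = base frame: x ahead of the robot, y to its left, z up, the work surface at z = 0. Lengths are in m, angles in rad, forces in N, time in s.
With the tool pointing down it reaches from about 0.325 to 0.75 m from the base axis. Payload 7.6 kg.
Tool frame: the origin (TCP) lies at the very end of the fingers, on their centre line; the grasp point (between the pads) lies 19 mm behind it (env.grasp_offset is the distance from the TCP to the grasp point, in m); z points along the fingers, y is the direction in which the jaws open and shut (so a half turn about z gives the same grasp; the last joint's range is limited). The gripper opens to 85 mm and grips with 20 to 120 N. Pads are 22 mm wide; open, the fingers measure 114 mm over their backs; the gripper's body (76 mm by 85 mm) begins 54 mm behind the grasp point. The pads swing forward as they close: fully open they stand 13 mm farther back than shut.
Start: joints at [-1.238, 0.052, 1.401, -0, 1.689, -0.07], TCP at [0.206, -0.483, 0.231] pointing down, gripper open.
Joint ranges: [-2.9, 2.9], [-0.91, 2.17], [0.12, 2.37], [-1.06, 4.2], [0.26, 2.73], [-2.93, 2.93]. Speed limits (rad/s): [2.57, 2.57, 3.01, 3.14, 3.14, 3.14].

## Interface

Orientations are given as [roll, pitch, yaw] about the fixed x, y, z axes, in that order (R = Rz(yaw) Ry(pitch) Rx(roll)).
In Python, from cell import status, cams, ticket, env gives the robot as it stands.
- The arm moves only by the tool move_arm, never from a script. Its argument "commands" is a list of rows, each a list of 5 numbers: the closure, from 0 (fully open) to 1 (shut), then the shift along the tool's x, y, z in units of 30 mm (1.0 is 30 mm), then the turn about the tool's z in units of 8 degrees (1.0 is 8 degrees). A call has 1 to 20 rows; each row shifts and turns the pose as measured when the row begins, along the tool's axes as they then stand; what a row does not reach is not made up. A row lasts 1/10 s, in which the tool goes at most 50 mm and 8.59 degrees, less where a joint would pass 70% of its speed; a pose out of reach is approached as far as the arm can. A call is refused whole if a number of a shift passes 1 or a number of a turn 1, either way. A call with a gripper value outside its range is refused whole. The fingers move at their own pace and stop on an object; "newtons" is the grip in N (left out, the last holds). Time passes only in rows, so rows that do not move let the fingers close. It gives the time, the measured TCP pose, the force and the opening at its end, in the units of the state.
- status.observe(): the state, without advancing time (a new reading comes with each control period).
- cams.camera(name): name is "side" or "top"; returns a dict with "color" (384x512x3 uint8, blue, green, red), "intrinsics" (3x3 intrinsics, pixels), "k1" (the pictures are not rectified: a ray, as slopes to the right and down, at radius r is drawn at 1 + k1 r^2 times it, then the intrinsics apply), "extrinsics" (4x4, takes a point from camera to world coordinates). Camera axes: x right, y up, looking along -z (the intrinsics and any distortion apply to the point x, -y, -z); pixel columns grow to the right and rows downward; lengths in m; the calibration is good to about 2 mm. A picture is of the moment at which its call begins. There is no depth.
- ticket.hand_in(): hands the job in, once; it reports no verdict.
The state is a dict: "clock": time; "q": joint angles; "joint_velocities": joint speeds; "tau": joint torques, N m; "tool_pos": TCP position; "tcp_rot": TCP orientation; "wrist_force": force on the tool from outside, world axes, zero at the start; "torque": the same for the moment, N m; "grip_width": finger opening in m.
Only numpy, scipy, OpenCV 4.12 (cv2) and the standard library are available. Lean on these libraries where they do the work, as an engineer would, in place of code of your own. Each camera call takes 0.05 s, during which the arm holds its last target. There are 200 camera calls.

## Task

Push the white well plate along the bench, long way first, through the low arch of the plate imager until its leading end sits squarely against the metal stop on the other side, never lifting or tipping it. Then press the imager's round start button all the way down, once the plate is home and not before, and let it go. Leave the other things on the bench where they are.

Things in the scene. Friction and masses are not known exactly. Their poses are not given: they have to be found in the camera images.
- plate: White 24-well culture plate with small round grey wells, lying flat and loose on the bench; 85.5 (its x) x 127.5 (its y, the long way) x 16 high, about 0.12 kg, vertical sides. Origin: centre of the underside; z up. It starts on the imager's +y side, off line and askew.
- imager: White plate imager fixed to the bench: a low arch, grey read head on top. Origin: on the bench midway between the arch's legs; z up. The slot runs along its y; the plate enters from +y and travels to -y. Arch 50 deep (y -25 to +25), 170 wide in x, top 45 above the bench (read head, x -35 to +35: 67). Slot 100 wide (x -50 to +50), headroom 20. With the plate home its centre is at y = +18.75.
- mouth (a point): Middle of the slot's entrance, on the arch's +y face, 10 above the bench, half-way up the opening. The home plate's trailing end stands 57.5 outside this face. Axes as the imager's.
- stop (a point): Middle of the stop's face, 7 above the bench, at y = -45 from the imager's origin: an aluminium cross bar 14 high and 128 wide behind the arch, joined to the legs by rails 14 high that continue the slot's sides. Axes as the imager's.
- start_top (a point): Centre of the top of the start button when up: a small round white button, 22 dia, on a grey housing on top of the arch's leg on the imager's -x side (the robot's side). It is pressed straight down.
- start (a joint): Start button travel in m: 0 up, 0.006 fully down; a spring, about 5 N when fully down, brings it back up.
- dish: Bystander: round flat petri dish, 90 dia x 15 high mm. Origin: centre of its underside.
- tipbox: Bystander: blue pipette-tip box, 85 x 122 x 57 high mm. Origin: centre of its underside.
- bottle: Bystander: white reagent bottle with red cap, 60 dia x 150 high mm. Origin: centre of its underside.
- beaker: Bystander: small glass beaker, 60 dia x 60 high mm. Origin: centre of its underside.
- tuberack: Bystander: white rack with eight capped tubes, 70 x 130 x 73 high mm. Origin: centre of its underside.
- spatula: Bystander: thin steel micro-spatula lying flat, 150 long x 8 wide x 4 high mm. Origin: centre of its underside.
- jar: Bystander: clear screw-top jar, 64 dia x 80 high mm. Origin: centre of its underside.

How it is judged:
On the way, in this order (a step that is already met when the one before it is completed fails the run):
1. the plate is home: under the arch, square against the stop (y of plate in the frame of imager between 0.012 and 0.0238 m and x of plate in the frame of imager between -0.01 and 0.01 m and angle between the y axis of plate and the y axis of imager, either way round below 0.08 rad and height (world z) of plate below 0.004 m and angle between plate's own z axis and vertical below 0.05 rad), for 0.2 s.
2. the start button is pressed down while the plate is home (all of step 1 and value of joint start above 0.0045 m), for 0.05 s.
At the end, for the whole second after the job is handed in: The plate lies flat and still under the arch, its leading end within 5 mm of the stop, within 10 mm of the slot's middle and square to it within 0.08 rad; the button has come back up (all of step 1 and value of joint start below 0.002 m and linear speed of plate below 0.01 m/s); the robot touches nothing.
It fails at once if the plate is lifted more than 6 mm (height (world z) of plate above 0.006 m).
It fails at once if the plate is tipped more than 0.1 rad (angle between plate's own z axis and vertical above 0.1 rad).
It fails at once if the button is pressed before the plate is home (value of joint start above 0.003 m and y of plate in the frame of imager above 0.028 m).
It fails at once if a bystander is moved more than 15 mm (distance of any of dish, tipbox, bottle, beaker, tuberack, spatula, jar from where it was at the start of the episode above 0.015 m).
It also fails if it takes over 64 s, if anything falls off the work surface, if the arm or the gripper's body presses on something with over 40 N, if the wrist force passes 120 N, or if a joint passes its speed limit or range.

## Working session

There is one attempt and no reset: what is moved stays moved. The work goes in short steps, Python scripts to look and compute and a tool call to move; the robot and the scene stay as the last step left them, time stands still between calls to the robot, and variables do not carry over. Pictures are saved under pics/ and viewed, about 8 in all and at most 12, crops included, and the job is handed in when it is done.

Besides the shell and the picture viewer there is one more tool, called after "Call:" as name(argument=value, ...) on one line, values as JSON. move_arm: Moves the arm, as the interface text tells. Its arguments: {"type":"object","properties":{"commands":{"type":"array"},"newtons":{"type":"number"}},"required":["commands"]}

```bash
mkdir -p pics; ls
cat > h.py <<'E'
import numpy as np, cv2
from cell import status, cams, ticket, env
def shot(name, fn=None):
    c=cams.camera(name)
    if fn: cv2.imwrite('pics/'+fn,c['color'])
    return c
def ray(c,u,v):
    K=np.array(c['intrinsics']);k1=c['k1'];E=np.array(c['extrinsics'])
    d=cv2.undistortPoints(np.array([[[u,v]]],float),K,np.array([k1,0,0,0,0.]))[0,0]
    # camera x right,y up,-z forward
    w=E[:3,:3]@np.array([d[0],-d[1],-1.]); return E[:3,3],w
def onz(c,u,v,z):
    o,w=ray(c,u,v); return o+w*(z-o[2])/w[2]
def proj(c,P):
    K=np.array(c['intrinsics']);E=np.array(c['extrinsics'])
    p=E[:3,:3].T@(np.asarray(P,float)-E[:3,3]); x,y=p[0]/-p[2],-p[1]/-p[2]
    s=1+c['k1']*(x*x+y*y); return K[0,0]*x*s+K[0,2],K[1,1]*y*s+K[1,2]
E
python3 - <<'E'
from h import *
for n in('top','side'):
    c=shot(n,n+'0.png'); print(n,np.round(c['extrinsics'],3).tolist(),np.round(c['intrinsics'],1).tolist(),c['k1'])
print(status.observe())
E
```

```text
pics
top [[0.024, 0.99, -0.138, 0.436], [-1.0, 0.024, -0.0, 0.042], [0.003, 0.138, 0.99, 1.203], [0.0, 0.0, 0.0, 1.0]] [[382.0, 0.0, 250.3], [0.0, 382.0, 197.0], [0.0, 0.0, 1.0]] -0.03091376428835567
side [[0.998, 0.013, -0.056, 0.525], [-0.053, 0.59, -0.806, -0.826], [0.023, 0.807, 0.59, 0.709], [0.0, 0.0, 0.0, 1.0]] [[376.3, 0.0, 259.5], [0.0, 376.3, 195.5], [0.0, 0.0, 1.0]] 0.025674084560861243
{'clock': 0.1, 'q': array([-1.23833569e+00,  5.27945565e-02,  1.40159704e+00, -6.17779670e-06,
        1.68862645e+00, -7.03430991e-02]), 'joint_velocities': array([ 0.00126064, -0.0009214 , -0.00315466, -0.00016311,  0.00068692,
        0.00035885]), 'tau': array([ 1.26084757e-03, -3.82584286e+01, -3.60984206e+01, -6.29913802e-05,
        4.79589668e-03,  9.12747105e-07]), 'tool_pos': array([ 0.20571097, -0.48272953,  0.23055898]), 'tcp_rot': array([-3.14017035e+00, -9.40634221e-05,  4.02802945e-01]), 'wrist_force': array([ 0.26991334, -0.78796515,  0.37923917]), 'torque': array([-0.00260751, -0.01293059, -0.02970549]), 'grip_width': 0.08590414885542885}
```

View pics/top0.png

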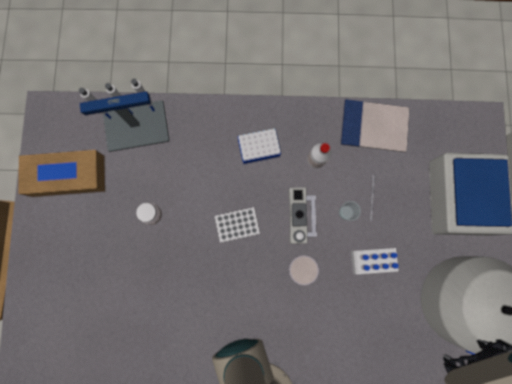

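View pics/side0.png

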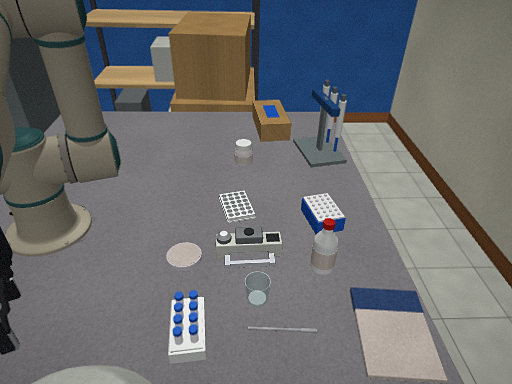

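Top view: plate at (237,225), askew. The arch is at (299,215), with the stop bar at about (313,215) and the button at (299,236). The dish (304,270), beaker (349,211) and bottle (320,154) are near it, and the tip box is at (260,146). The side view agrees. Next I'll measure with masks.

Run:
```python
from h import *
c=shot('top'); im=c['color']
g=im.min(axis=2)
def blob(x0,y0,x1,y1,th,close=1):
    m=np.zeros(g.shape,np.uint8); m[y0:y1,x0:x1]=(g[y0:y1,x0:x1]>th)*255
    if close>1: m=cv2.morphologyEx(m,cv2.MORPH_CLOSE,np.ones((close,close)))
    cs,_=cv2.findContours(m,cv2.RETR_EXTERNAL,cv2.CHAIN_APPROX_NONE)
    return max(cs,key=cv2.contourArea)
def rect(cnt,z):
    P=np.array([onz(c,*p,z)[:2] for p in cnt[:,0]],np.float32)
    return cv2.minAreaRect(P*1000)
print('bg',g[200:205,270:275].mean())
for th in(140,170):
    print('plate',rect(blob(205,198,268,250,th,7),0.016))
    print('arch',rect(blob(286,182,309,246,th,9),0.045))
s=cams.camera('side')
print('stop pts')
crop=cv2.resize(im[180:250,205:335],None,fx=6,fy=6,interpolation=cv2.INTER_CUBIC); cv2.imwrite('pics/crop1.png',crop)
sc=cv2.resize(s['color'][180:280,195:325],None,fx=6,fy=6,interpolation=cv2.INTER_CUBIC); cv2.imwrite('pics/crop2.png',sc)
```

```text
bg 102.16
plate ((514.2977905273438, 82.4520034790039), (84.45299530029297, 127.06046295166016), 13.859881401062012)
arch ((485.9912109375, -109.78627014160156), (45.19049072265625, 51.82391357421875), 1.33119535446167)
plate ((514.2483520507812, 82.29753875732422), (78.2584457397461, 120.68373107910156), 13.85994815826416)
arch ((481.4312744140625, -108.38925170898438), (12.1350736618042, 12.110908508300781), 0.434640109539032)
stop pts
```

View pics/crop1.png

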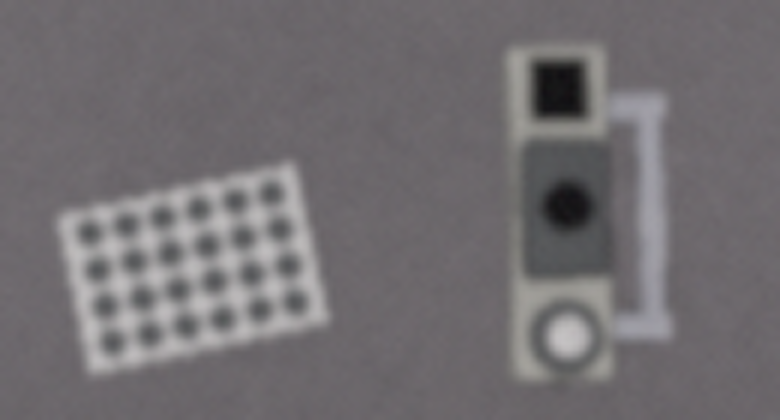

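View pics/crop2.png

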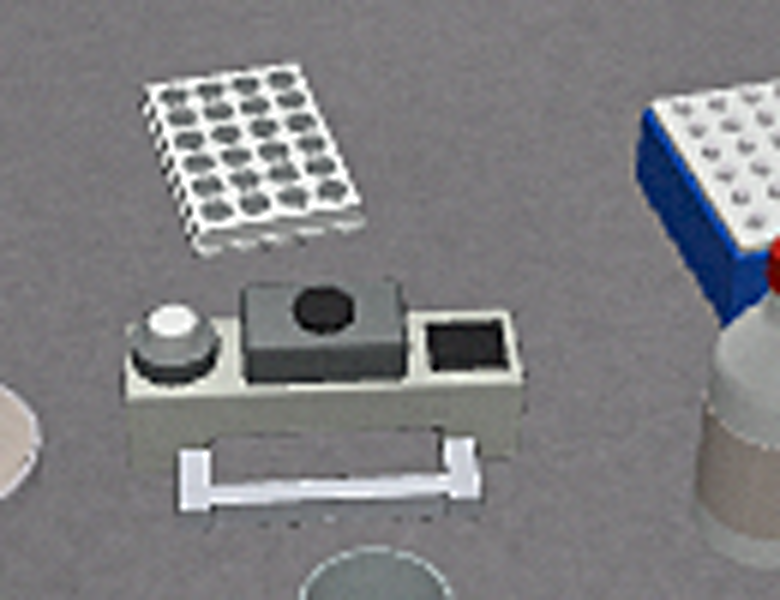

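Zoomed: arch top corners in crop1 px are (507,47), (603,47), (515,378) and (613,378). The button is at (567,337), the read head's dark disc at (567,206), and the stop bar runs along x≈638–665. In crop2 the button top is at (173,320). I'll turn these into world positions.

Run:
```python
from h import *
c=cams.camera('top'); s=cams.camera('side')
T=lambda U,V,z: onz(c,(U+.5)/6-.5+205,(V+.5)/6-.5+180,z)*1000
S=lambda U,V,z: onz(s,(U+.5)/6-.5+195,(V+.5)/6-.5+180,z)*1000
def show(n,p): print(n,np.round(p,1))
for n,U,V,z in [('archR far',603,47,.045),('archR near',613,378,.045),('archL far',507,47,.045),('archL near',515,378,.045),('disc',567,206,.067),('button',567,337,.058),
 ('bar in far',639,100,.014),('bar in near',643,330,.014),('bar out far',664,95,.014),('bar out near',671,335,.014)]: show(n,T(U,V,z))
for n,U,V,z in [('S arch TL front',127,394,.045),('S arch TR front',522,378,.045),('S TR back',513,312,.045),('S button',173,320,.058),('S disc',324,308,.067),('S bar outL',180,510,.014),('S bar outR',480,497,.014)]: show(n,S(U,V,z))
# plate in side: corners at z=.016
for U,V in [(147,86),(298,65),(360,205),(200,240)]: show('S plate',S(U,V,.016))
# two-view button height
def tri(a,b):
    (o1,d1),(o2,d2)=a,b; A=np.stack([d1,-d2],1); t=np.linalg.lstsq(A,o2-o1,rcond=None)[0]
    return (o1+t[0]*d1)*1e3,(o2+t[1]*d2)*1e3
f=lambda U,V,x,y:((U+.5)/6-.5+x,(V+.5)/6-.5+y)
print('button tri',tri(ray(c,*f(567,337,205,180)),ray(s,*f(173,320,195,180))))
print('disc tri',tri(ray(c,*f(567,206,205,180)),ray(s,*f(324,308,195,180))))
for n,u,v,z in [('dish',304,270,.015),('tipbox',260,146,.057),('bottle',325,148,.15),('beaker',349,211,.06)]: show(n,onz(c,u,v,z)*1000)
```

```text
archR far [ 630.6 -126.2   45. ]
archR near [ 462.1 -131.9   45. ]
archL far [629.4 -76.9  45. ]
archL near [461.  -82.6  45. ]
disc [ 546.2 -105.3   67. ]
button [ 481.6 -106.9   58. ]
bar in far [ 608.1 -149.7   14. ]
bar in near [ 487.9 -152.    14. ]
bar out far [ 611.  -162.8   14. ]
bar out near [ 485.6 -166.5   14. ]
S arch TL front [ 466.2 -128.9   45. ]
S arch TR front [ 633.5 -124.    45. ]
S TR back [633.7 -81.9  45. ]
S button [485.1 -97.6  58. ]
S disc [ 549.6 -101.8   67. ]
S bar outL [ 488.2 -166.2   14. ]
S bar outR [ 613.7 -162.8   14. ]
S plate [464.5 131.8  16. ]
S plate [543.4 149.   16. ]
S plate [571.3  30.6  16. ]
S plate [493.9   6.   16. ]
button tri (array([ 481.33475363, -106.01927462,   65.14254441]), array([ 485.51528176, -105.6794747 ,   65.26537416]))
disc tri (array([ 545.99449015, -105.03296765,   69.42534945]), array([ 549.51681361, -104.86780545,   69.74602542]))
dish [ 379.  -128.4   15. ]
tipbox [754.8  15.4  57. ]
bottle [ 727.8 -167.3  150. ]
beaker [ 559.3 -256.9   60. ]
```

Plate–imager offsets agree between the two views (Δx −31.7 vs −31.3 mm). The arch measures 168×49 mm and the plate 84×127 mm, both matching the given sizes. My estimates:
- **Imager:** (0.5475, −0.104), yaw 0.034.
- **Plate:** (0.516, 0.081), yaw 0.242.

Plan:
1. Push the plate's −x side with two half-open fingers held square to the imager, which aligns and centres it.
2. Push its +y end home.
3. Press the button.

Call:
move_arm(commands=[[0.45, 0, 0, 0, 0.88], [0.45, 0, 0, 0, 0.88], [0.45, 0, 0, 0, 0.88], [0.45, 0.4, -0.97, 0, 0], [0.45, 0.4, -0.97, 0, 0], [0.45, 0.4, -0.97, 0, 0], [0.45, 0.4, -0.97, 0, 0], [0.45, 0.4, -0.97, 0, 0], [0.45, 0.4, -0.97, 0, 0], [0.45, 0.4, -0.97, 0, 0], [0.45, 0.4, -0.97, 0, 0], [0.45, 0.4, -0.97, 0, 0], [0.45, 0.4, -0.97, 0, 0], [0.45, 0.4, -0.97, 0, 0], [0.45, 0.4, -0.97, 0, 0], [0.45, 0.4, -0.97, 0, 0], [0.45, 0.4, -0.97, 0, 0], [0.45, 0.4, -0.97, 0, 0], [0.45, 0.4, -0.97, 0, 0], [0.45, 0.4, -0.97, 0, 0]])

```text
clock: 2.3
tool_pos: [0.4058, 0.033, 0.2311]
tcp_rot: [-3.141, -0.004, 0.011]
wrist_force: [0.5, 0.1, -0.1]
grip_width: 0.0468
```

Call:
move_arm(commands=[[0.45, 0.3, -0.85, 0, -0.17], [0.45, 0.3, -0.85, 0, 0], [0.45, 0, 0, 1, 0], [0.45, 0, 0, 1, 0], [0.45, 0, 0, 1, 0], [0.45, 0, 0, 1, 0], [0.45, 0, 0, 1, 0], [0.45, 0, 0, 1, 0], [0.45, 0, 0, 0.5, 0], [0.45, 0, 0, 0, 0]])

```text
clock: 3.3
tool_pos: [0.425, 0.0916, 0.0302]
tcp_rot: [-3.14, -0.008, 0.043]
wrist_force: [-0.0, -0.4, 0.7]
grip_width: 0.0472
```

Run:
```python
from h import *
a=shot('top')['color'][170:260,190:340]; b=shot('side')['color'][150:270,180:330]
f=lambda i,h:cv2.resize(i,(600,h),interpolation=cv2.INTER_CUBIC)
cv2.imwrite('pics/c3.png',cv2.resize(np.vstack([f(a,360),f(b,480)]),(428,600)))
o=status.observe();print(o['tool_pos'],o['tcp_rot'],o['wrist_force'])
```

```text
[0.4265458  0.09183142 0.03255179] [-3.13968563 -0.01188218  0.04344743] [-0.19578464  0.27380323  0.69826453]
```

View pics/c3.png

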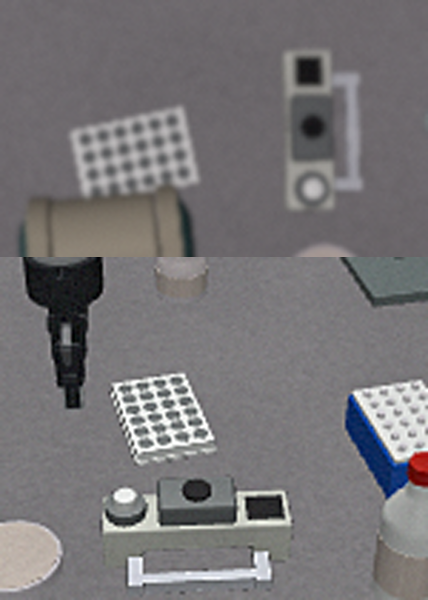

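The side crop shows the fingers at (70,395), clear of the plate's −x side (110–135, 385–455). I'll lower gently to touch height.

Call:
move_arm(commands=[[0.45, 0, 0, 0.7, 0.05], [0.45, 0, 0, 0.05, 0], [0.45, 0, 0, 0.05, 0], [0.45, 0, 0, 0.05, 0], [0.45, 0, 0, 0, 0]])

```text
clock: 3.9
tool_pos: [0.4317, 0.0925, 0.0137]
tcp_rot: [-3.139, -0.024, 0.037]
wrist_force: [-0.2, 0.3, -0.6]
grip_width: 0.0467
```

Call:
move_arm(commands=[[0.45, 0, 0, 0.25, 0], [0.45, 0, 0, 0.1, 0]])

```text
clock: 4.1
tool_pos: [0.433, 0.0927, 0.0041]
tcp_rot: [-3.138, -0.027, 0.037]
wrist_force: [-0.1, 0.5, -0.5]
grip_width: 0.0473
```

Call:
move_arm(commands=[[0.45, 0.2, 0, 0.01, 0], [0.45, 0.2, 0, 0.01, 0], [0.45, 0.2, 0, 0.01, 0], [0.45, 0.2, 0, 0.01, 0], [0.45, 0.2, 0, 0.01, 0], [0.45, 0.2, 0, 0.01, 0], [0.45, 0.2, 0, 0.01, 0], [0.45, 0.2, 0, 0.01, 0]])

```text
clock: 4.9
tool_pos: [0.4847, 0.0947, 0.0021]
tcp_rot: [-3.138, -0.025, 0.037]
wrist_force: [-1.2, -0.2, -0.1]
grip_width: 0.047
```

Run:
```python
from h import *
a=shot('top')['color'][170:260,190:340]; b=shot('side')['color'][150:270,180:330]
f=lambda i,h:cv2.resize(i,(600,h),interpolation=cv2.INTER_CUBIC)
cv2.imwrite('pics/c4.png',cv2.resize(np.vstack([f(a,360),f(b,480)]),(428,600)))
o=status.observe();print(o['tool_pos'],o['tcp_rot'],o['wrist_force'])
```

```text
[0.4850197  0.09461531 0.00228037] [-3.13824321 -0.02596637  0.03675928] [0.09846992 0.88626763 0.55705322]
```

View pics/c4.png

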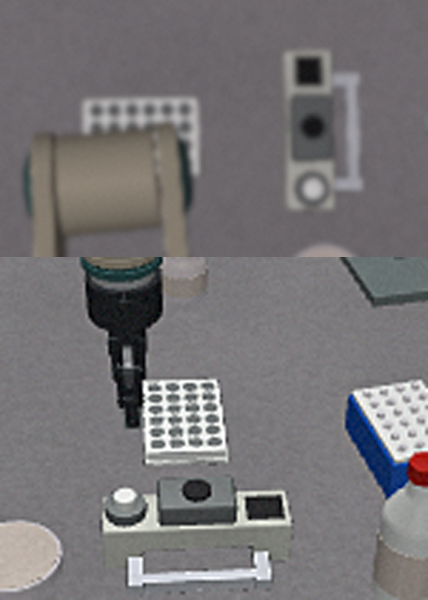

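The plate is now square to the arch: side crop corners (143,380), (217,379), (228,450) and (145,460). Next I'll measure its offset.

```bash
cat >> h.py <<'E'
def plate_side(c,x0,y0,x1,y1,th=150):
    g=c['color'].min(axis=2); m=np.zeros(g.shape,np.uint8); m[y0:y1,x0:x1]=(g[y0:y1,x0:x1]>th)*255
    m=cv2.morphologyEx(m,cv2.MORPH_CLOSE,np.ones((5,5)))
    cs,_=cv2.findContours(m,cv2.RETR_EXTERNAL,cv2.CHAIN_APPROX_NONE); k=max(cs,key=cv2.contourArea)
    P=np.array([onz(c,*p,.016)[:2] for p in k[:,0]],np.float32)*1000
    return cv2.minAreaRect(P),P
E
python3 - <<'E'
from h import *
s=cams.camera('side')
for th in (140,165):
    r,P=plate_side(s,224,188,268,217,th); print(r, P.min(0),P.max(0))
t=cams.camera('top'); g=t['color'].min(axis=2)
# far (+x) edge in top: per column first row > th
for u in range(222,258,4):
    col=g[195:225,u].astype(float); i=np.argmax(col>135); f=i-(col[i]-135)/(col[i]-col[i-1]); p=onz(t,u,195+f,.016)*1000; print(np.round(p[:2],1),end=' ')
row=g[210,250:270]; print(row)
E
```

```text
((540.978759765625, 86.02217864990234), (83.99881744384766, 133.15933227539062), 0.6148149371147156) [498.44363   19.897009] [583.6902  152.18135]
((541.0658569335938, 77.92591094970703), (83.99922180175781, 116.96526336669922), 0.614402711391449) [498.44363   19.897009] [583.6902  135.95483]
[578.3 129.6] [578.4 117.1] [578.5 104.6] [578.9  92.1] [579.5  79.6] [578.8  67. ] [579.8  54.5] [579.8  42. ] [579.4  29.5] [165 178 173 155 144 147 166 178 174 144 114 104 102 101 104 101 103 103
 104 102]
```

Call:
move_arm(commands=[[0.45, 0.1, 0, 0, 0], [0.45, -0.7, 0, 0, 0], [0.45, 0, 0, -1, 0], [0.45, 0, 0, -1, 0], [0.45, 0, 0, 0, -0.95], [0.45, 0, 0, 0, -0.95], [0.45, 0, 0, 0, -0.95], [0.45, 0, 0, 0, -0.95], [0.45, 0, 0, 0, -0.95], [0.45, 0, 0, 0, -0.95], [0.45, 0, 0, 0, -0.95], [0.45, 0, 0, 0, -0.95], [0.45, 0, 0, 0, -0.95], [0.45, 0, 0, 0, -0.95], [0.45, 0, 0, 0, -0.95], [0.45, 0, 0, 0, -0.75]])

```text
clock: 6.7
tool_pos: [0.4634, 0.0936, 0.0649]
tcp_rot: [3.114, -0.002, 1.665]
wrist_force: [-0.2, -0.4, -0.4]
grip_width: 0.0471
```

Call:
move_arm(commands=[[0.45, 0.8, 0, 0, 0.44], [0.45, 0.8, 0.8, 0, 0], [0.45, 0.8, 0.8, 0, 0], [0.45, 0.7, 0.8, 0, 0], [0.45, 0, 0, 0, 0]])

```text
clock: 7.2
tool_pos: [0.5324, 0.1919, 0.0671]
tcp_rot: [3.114, -0.003, 1.604]
wrist_force: [0.2, -0.6, -0.4]
grip_width: 0.047
```

Run:
```python
from h import *
a=shot('top')['color'][170:260,190:340]; b=shot('side')['color'][150:270,180:330]
f=lambda i,h:cv2.resize(i,(600,h),interpolation=cv2.INTER_CUBIC)
cv2.imwrite('pics/c5.png',cv2.resize(np.vstack([f(a,360),f(b,480)]),(428,600)))
o=status.observe();print(o['tool_pos'],o['tcp_rot'],o['wrist_force'])
s=cams.camera('side')
for th in (140,165):
    r,P=plate_side(s,224,188,270,217,th); print(r, P.min(0),P.max(0))
```

```text
[0.53064374 0.1900136  0.06677153] [ 3.11546297e+00 -2.05942506e-03  1.60336072e+00] [ 0.35548616 -0.30762765 -0.35017408]
((541.3053588867188, 78.49124145507812), (83.57857513427734, 120.3197250366211), 2.173943042755127) [498.61356   19.897009] [584.64484 139.81679]
((541.539306640625, 77.85110473632812), (83.15965270996094, 119.02261352539062), 2.173943042755127) [498.725     19.897009] [584.64484 135.88823]
```

View pics/c5.png

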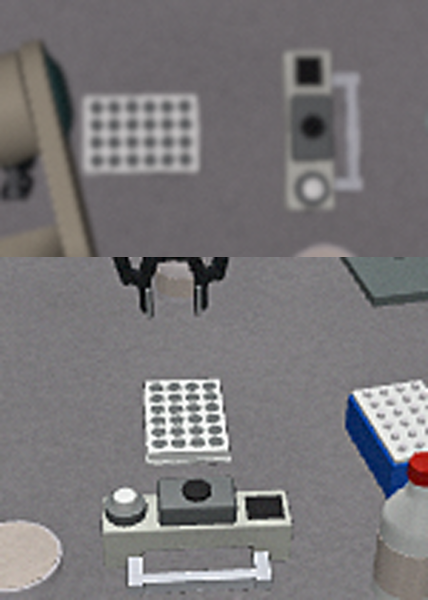

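Plate fully visible in the top crop (83–198, 94–172) and nearly in line with the arch. One quick numeric check from the top view.

Run:
```python
from h import *
t=cams.camera('top')
for th in (140,150):
    r,P=plate_side(t,214,198,266,236,th); print(r)
    (x,y)=r[0]; print('local x (top)', (x-545.8)+.033*(y+104.4))
print('fingers proj', proj(t,[.5306,.190,.067]), proj(cams.camera('side'),[.5306,.190,.067]))
```

```text
((538.8355712890625, 75.45082092285156), (84.34444427490234, 125.13352966308594), 1.3846334218978882)
local x (top) -1.0293516204833528
((540.3756713867188, 75.50177764892578), (81.2599868774414, 125.04627990722656), 1.378380298614502)
local x (top) 0.5124300491333464
fingers proj (np.float64(200.02727402662106), np.float64(216.77160312609718)) (np.float64(239.93649052744337), np.float64(169.93385689073097))
```

Call:
move_arm(commands=[[0.45, 0, 0.2, 1, 0], [0.45, 0, 0, 0.85, 0], [0.45, 0, 0, 0.25, 0], [0.45, 0, 0, 0, 0]])

```text
clock: 7.85
tool_pos: [0.5381, 0.1874, 0.0055]
tcp_rot: [3.111, -0.003, 1.599]
wrist_force: [1.2, -0.1, 0.2]
grip_width: 0.0472
```

Call:
move_arm(commands=[[0.45, -0.25, 0, 0.06, 0], [0.45, -0.25, 0, 0, 0], [0.45, -0.25, 0, 0, 0], [0.45, -0.25, 0, 0, 0], [0.45, -0.25, 0, 0, 0], [0.45, -0.25, 0, 0, 0], [0.45, -0.25, 0, 0, 0], [0.45, -0.25, 0, 0, 0], [0.45, -0.25, 0, 0, 0], [0.45, -0.25, 0, 0, 0], [0.45, -0.25, 0, 0, 0], [0.45, -0.25, 0, 0, 0], [0.45, -0.25, 0, 0, 0]])

```text
clock: 9.15
tool_pos: [0.5433, 0.0818, 0.0086]
tcp_rot: [3.103, -0.005, 1.599]
wrist_force: [0.3, 1.5, 0.2]
grip_width: 0.047
```

Run:
```python
from h import *
a=shot('top')['color'][170:260,190:340]; b=shot('side')['color'][150:270,180:330]
f=lambda i,h:cv2.resize(i,(600,h),interpolation=cv2.INTER_CUBIC)
cv2.imwrite('pics/c6.png',cv2.resize(np.vstack([f(a,360),f(b,480)]),(428,600)))
o=status.observe();print(o['tool_pos'],o['tcp_rot'],o['wrist_force'])
```

```text
[0.54330099 0.08129097 0.00849927] [ 3.10361683 -0.00449818  1.59783165] [ 1.04948151  0.53843315 -0.3479716 ]
```

View pics/c6.png

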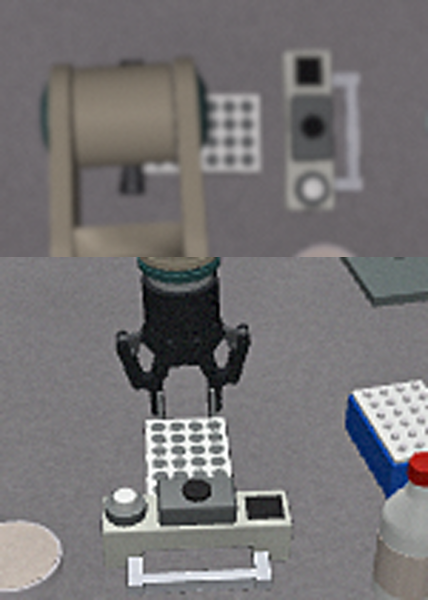

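Run:
```python
from h import *
t=cams.camera('top'); g=t['color'].min(axis=2).astype(float)
for u in range(268,281,3):
    col=g[190:245,u]; i=np.where(col>135)[0]; a,b=i[0],i[-1]
    A=190+a-(col[a]-135)/(col[a]-col[a-1]); B=190+b+(col[b]-135)/(col[b]-col[b+1])
    p=onz(t,u,(A+B)/2,.016)*1000; q=onz(t,u,A,.016)*1000-onz(t,u,B,.016)*1000
    print(np.round(p[:2],1),'w',round(q[0],1),'local x',round(p[0]-545.8+.033*(p[1]+104.4),1))
```

```text
[542.3 -15. ] w 85.1 local x -0.6
[542.7 -24.4] w 84.4 local x -0.5
[543.  -33.7] w 85.2 local x -0.5
[542.8 -43.1] w 85.1 local x -1.0
[543.  -52.4] w 85.6 local x -1.1
```

The plate is centred to about 1 mm. I'll keep pushing, slower near the end.

Call:
move_arm(commands=[[0.45, -0.2, 0, 0.1, 0], [0.45, -0.25, 0, 0.08, 0], [0.45, -0.25, 0, 0.02, 0], [0.45, -0.25, 0, 0.02, 0], [0.45, -0.25, 0, 0.01, 0], [0.45, -0.25, 0, 0.01, 0], [0.45, -0.25, 0, 0.01, 0], [0.45, -0.2, 0, 0.01, 0], [0.45, -0.15, 0, 0.01, 0]])

```text
clock: 10.2
tool_pos: [0.5455, 0.0159, -0.0006]
tcp_rot: [3.103, -0.005, 1.599]
wrist_force: [-0.5, 0.4, 0.2]
grip_width: 0.0467
```

Call:
move_arm(commands=[[0.45, -0.1, 0, -0.05, 0], [0.45, -0.1, 0, -0.03, 0], [0.45, -0.1, 0, 0, 0], [0.45, -0.1, 0, 0, 0], [0.45, -0.1, 0, 0, 0], [0.45, -0.1, 0, 0, 0]])

```text
clock: 10.8
tool_pos: [0.5457, -0.0036, 0.0017]
tcp_rot: [3.104, -0.005, 1.599]
wrist_force: [-0.6, 0.0, 0.9]
grip_width: 0.0469
```

Call:
move_arm(commands=[[0.45, -0.08, 0, 0, 0], [0.45, -0.05, 0, 0, 0]])

```text
clock: 11.0
tool_pos: [0.5458, -0.0079, 0.0017]
tcp_rot: [3.104, -0.005, 1.599]
wrist_force: [1.2, 1.6, 0.5]
grip_width: 0.0471
```

Call:
move_arm(commands=[[0.45, -0.04, 0, 0, 0]])

```text
clock: 11.1
tool_pos: [0.5458, -0.0093, 0.0017]
tcp_rot: [3.104, -0.005, 1.599]
wrist_force: [-0.4, 0.5, -0.4]
grip_width: 0.0468
```

Call:
move_arm(commands=[[0.45, -0.04, 0, 0, 0]])

```text
clock: 11.2
tool_pos: [0.5459, -0.0105, 0.0016]
tcp_rot: [3.104, -0.005, 1.599]
wrist_force: [-0.0, -0.6, -0.1]
grip_width: 0.0471
```

Call:
move_arm(commands=[[0.45, -0.04, 0, 0, 0]])

```text
clock: 11.3
tool_pos: [0.546, -0.0118, 0.0017]
tcp_rot: [3.104, -0.005, 1.599]
wrist_force: [-0.6, 0.6, 0.5]
grip_width: 0.0467
```

Call:
move_arm(commands=[[0.45, -0.04, 0, 0, 0]])

```text
clock: 11.4
tool_pos: [0.5459, -0.012, 0.0017]
tcp_rot: [3.104, -0.007, 1.6]
wrist_force: [-1.4, 8.7, 2.2]
grip_width: 0.047
```

Call:
move_arm(commands=[[0.45, -0.04, 0, 0, 0]])

```text
clock: 11.5
tool_pos: [0.5459, -0.012, 0.0017]
tcp_rot: [3.104, -0.01, 1.6]
wrist_force: [-0.5, 7.1, 1.3]
grip_width: 0.0468
```

Call:
move_arm(commands=[[0.45, -0.04, 0, 0, 0]])

```text
clock: 11.6
tool_pos: [0.5459, -0.0119, 0.0017]
tcp_rot: [3.104, -0.012, 1.6]
wrist_force: [-0.1, 6.9, 1.0]
grip_width: 0.0471
```

Run:
```python
from h import *
a=shot('top')['color'][170:260,190:340]; b=shot('side')['color'][150:270,180:330]
f=lambda i,h:cv2.resize(i,(600,h),interpolation=cv2.INTER_CUBIC)
cv2.imwrite('pics/c7.png',cv2.resize(np.vstack([f(a,360),f(b,480)]),(428,600)))
o=status.observe();print(o['tool_pos'],o['tcp_rot'],o['wrist_force'])
```

```text
[ 0.5458667  -0.01194298  0.00175563] [ 3.10435342 -0.01217841  1.60038387] [-1.06960722  6.29984535  1.16896915]
```

View pics/c7.png

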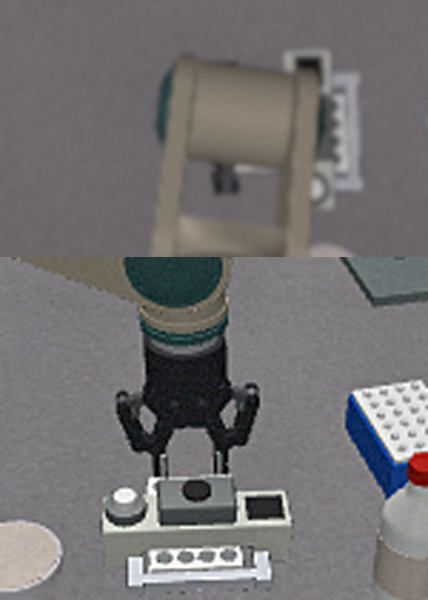

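The plate is against the stop: 7–9 N contact at y = −0.012, within 2 mm of the predicted −0.0105. Its leading wells show squarely at the bar in the side crop (150–240, 558). Backing off, rising, shutting the fingers and going over the button.

Call:
move_arm(commands=[[0.45, 0.3, 0, 0, 0], [0.45, 0.3, 0, 0, 0], [0.45, 0, 0, -1, 0], [0.45, 0, 0, -1, 0], [0.45, 0, 0, -1, 0], [1, 0, 0, -1, 0], [1, -0.8, -0.5, 0, 0], [1, -0.8, -0.5, 0, 0], [1, -0.8, -0.5, 0, 0], [1, -0.8, -0.5, 0, 0], [1, 0, 0, 0, 0], [1, 0, 0, 0, 0]])

```text
clock: 12.9
tool_pos: [0.4818, -0.0907, 0.1238]
tcp_rot: [3.104, -0.007, 1.605]
wrist_force: [-0.6, -0.7, -0.1]
grip_width: 0.0
```

Call:
move_arm(commands=[[1, -0.5, 0, 0, 0], [1, 0, 0, 0.9, 0], [1, 0, 0, 0.5, 0], [1, 0, 0, 0, 0]])

```text
clock: 13.3
tool_pos: [0.4863, -0.1058, 0.0814]
tcp_rot: [3.101, -0.006, 1.609]
wrist_force: [-0.7, 0.1, -0.6]
grip_width: 0.0003
```

Run:
```python
from h import *
s=shot('side'); o=status.observe();print(o['tool_pos'],o['tcp_rot'],o['wrist_force'],proj(s,o['tool_pos']),'button in side ~',(173.5/6-.5+195,320.5/6-.5+180))
a=shot('top')['color'][170:260,190:340]; b=s['color'][150:270,180:330]
f=lambda i,h:cv2.resize(i,(600,h),interpolation=cv2.INTER_CUBIC)
cv2.imwrite('pics/c8.png',cv2.resize(np.vstack([f(a,360),f(b,480)]),(428,600)))
```

```text
[ 0.486595   -0.10584615  0.08232989] [ 3.1004793  -0.00527863  1.60886159] [ 0.0273728  -0.58658827 -0.08413632] (np.float64(223.6171275606947), np.float64(227.87511043145292)) button in side ~ (223.41666666666666, 232.91666666666666)
```

View pics/c8.png

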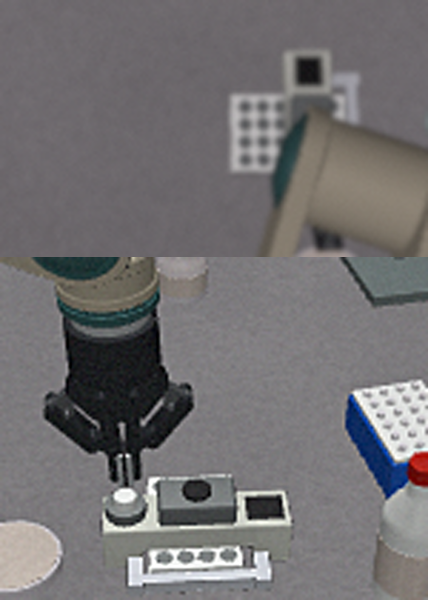

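Shut fingers at side crop (125,480), just above the button (124,495). The plate is still home. Pressing in small steps and watching the force.

Call:
move_arm(commands=[[1, 0, -0.08, 0.3, 0], [1, 0, -0.02, 0.2, 0], [1, 0, 0, 0.05, 0]])

```text
clock: 13.7
tool_pos: [0.4861, -0.1062, 0.0678]
tcp_rot: [3.095, -0.003, 1.61]
wrist_force: [0.5, 0.4, 0.2]
grip_width: 0.0002
```

Call:
move_arm(commands=[[1, 0, 0, 0.1, 0]])

```text
clock: 13.8
tool_pos: [0.4863, -0.1063, 0.0651]
tcp_rot: [3.095, -0.003, 1.61]
wrist_force: [-1.0, 0.0, 3.6]
grip_width: 0.0001
```

Call:
move_arm(commands=[[1, 0, 0, 0.1, 0]])

```text
clock: 13.9
tool_pos: [0.4865, -0.1063, 0.0623]
tcp_rot: [3.095, -0.003, 1.61]
wrist_force: [-3.4, 0.3, 4.5]
grip_width: -0.0003
```

Call:
move_arm(commands=[[1, 0, 0, 0.07, 0]])

```text
clock: 14.0
tool_pos: [0.4866, -0.1063, 0.0609]
tcp_rot: [3.095, -0.003, 1.61]
wrist_force: [-10.1, 2.5, 19.9]
grip_width: 0.0004
```

Call:
move_arm(commands=[[1, 0, 0, 0.05, 0]])

```text
clock: 14.1
tool_pos: [0.4867, -0.1063, 0.0609]
tcp_rot: [3.095, -0.003, 1.61]
wrist_force: [-11.3, 2.5, 19.2]
grip_width: -0.0003
```

Call:
move_arm(commands=[[1, 0, 0, 0.05, 0]])

```text
clock: 14.2
tool_pos: [0.4867, -0.1063, 0.061]
tcp_rot: [3.096, -0.003, 1.61]
wrist_force: [-9.7, 2.3, 16.1]
grip_width: 0.0002
```

The press bottomed out at z = 0.0609 with 16–20 N, and contact began at about 0.067, so that is the full 6 mm. Releasing and retreating.

Call:
move_arm(commands=[[1, 0, 0, -0.4, 0], [1, 0, 0, -1, 0], [1, 0, 0, -1, 0], [1, 0, 0, -1, 0], [1, 0, 0, -1, 0], [1, 0, -1, 0, 0], [1, 0, -1, 0, 0], [1, 0, -1, 0, 0], [1, 0, 0, 0, 0], [1, 0, 0, 0, 0], [1, 0, 0, 0, 0], [1, 0, 0, 0, 0]])

```text
clock: 15.4
tool_pos: [0.3907, -0.1108, 0.198]
tcp_rot: [3.085, 0.001, 1.611]
wrist_force: [-0.9, 0.3, -0.3]
grip_width: -0.0001
```

Run:
```python
from h import *
t=shot('top');s=shot('side'); o=status.observe();print(o['tool_pos'],o['wrist_force'])
f=lambda i,h:cv2.resize(i,(600,h),interpolation=cv2.INTER_CUBIC)
cv2.imwrite('pics/c9.png',cv2.resize(np.vstack([f(t['color'][170:260,190:340],360),f(s['color'][150:270,180:330],480)]),(428,600)))
cv2.imwrite('pics/c9.png',cv2.resize(np.vstack([f(t['color'][170:260,190:340],360),f(s['color'][150:270,180:330],480)]),(428,600)))
# trailing part of plate outside the arch, top view
g=t['color'].min(axis=2).astype(float)
for u in range(274,287,3):
    col=g[195:240,u]; i=np.where(col>135)[0]; a,b=i[0],i[-1]
    A=195+a-(col[a]-135)/(col[a]-col[a-1]); B=195+b+(col[b]-135)/(col[b]-col[b+1])
    p=onz(t,u,(A+B)/2,.016)*1000; print(np.round(p[:2],1),'w mm',round((onz(t,u,A,.016)-onz(t,u,B,.016))[0]*1e3,1),'local x',round(p[0]-545.8+.033*(p[1]+104.4),1))
for v in (208,214,220,226):
    row=g[v,255:290]; i=np.argmax(row>135); x=255+i-(row[i]-135)/(row[i]-row[i-1]); p=onz(t,x,v,.016)*1000
    print('trailing', np.round(p[:2],1),'local y centre',round(p[1]+104.4-63.75+.033*(p[0]-545.8)*-1,1))
```

```text
[ 0.39059118 -0.11080115  0.19784045] [-0.23616548  0.37704584  0.19074206]
[543.  -33.7] w mm 85.4 local x -0.5
[543.1 -43.1] w mm 84.8 local x -0.7
[543.1 -52.4] w mm 85.1 local x -1.0
[543.3 -61.8] w mm 85.7 local x -1.1
[543.5 -71.2] w mm 85.9 local x -1.2
trailing [567.6 -20.6] local y centre 19.3
trailing [548.8 -21.6] local y centre 18.9
trailing [530.  -22.3] local y centre 18.8
trailing [511.4 -22. ] local y centre 19.8
```

View pics/c9.png

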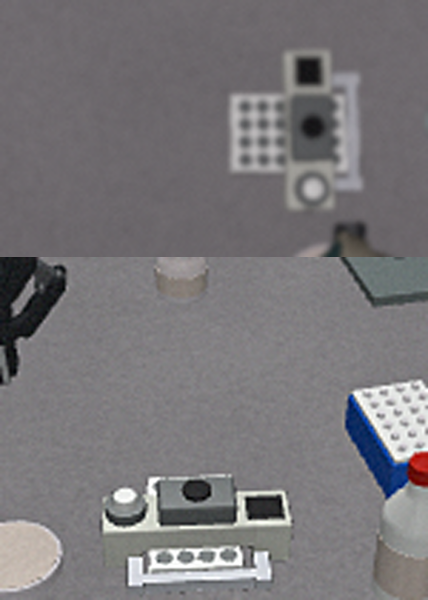

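The plate is home: local y ≈ 19 mm (18.75 expected), local x ≈ −1 mm, square to about 0.02 rad. The button is back up at side crop (124,495), and the arm is clear and still.

```bash
python3 -c "
from cell import ticket; print(ticket.hand_in())"
```

```text
the job is handed in; nothing more can be done
None
```

The plate is home against the stop, the start button was pressed once after that and released, and I've handed the job in. The hand-in gives no verdict, so the results below are my own last checks.

- **Aligning:** I squared and centred the plate by pushing its robot-side long edge with two half-open fingers. I then pushed its +y end through the arch until it met the stop with 7–9 N.
- **Plate position:** the last top picture puts its centre at imager y ≈ 19 mm (18.75 is exactly home) and x ≈ −1 mm. It is square to about 0.02 rad.
- **Button:** contact began at about z = 67 mm and it bottomed at 61 mm with 16–20 N, so it made its full 6 mm of travel. It looks fully up again.
- **Robot and time:** the arm is about 0.2 m up, clear of everything, with no force beyond sensor noise, after about 15 s of the 64 s allowed.
- **Other objects:** the dish, tip box and bottle look unmoved in the pictures. I didn't measure any of the other objects again, and the later crops didn't show the beaker, tube rack or spatula, but the arm never worked near those.

**Disagreements:** the two cameras differed by about 4 mm in x, so I used offsets relative to the imager, which agreed to under 1 mm. The tool drifted to a tilt of about 0.05 rad over the moves, with no visible effect.

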